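Seat the test-tile carrier on its three-point jig

ROBOT

A 6-joint arm with a two-finger parallel gripper is mounted at the origin on the work surface. World frame = base frame: x ahead of the robot, y to its left, z up, the work surface at z = 0. Lengths are in m, angles in rad, forces in N, time in s.
With the tool pointing down it reaches from about 0.3 to 0.775 m from the base axis. Payload 14.6 kg.
Tool frame: the origin (TCP) lies at the centre of the arm's flange, where the gripper is bolted on; the fingertips stand 199 mm ahead of it and the grasp point (between the pads) lies 180 mm ahead of it; z points along the fingers, y is the line along which they close (so a half turn about z gives the same grasp; the last joint's range is limited). The gripper opens to 94 mm and grips with 3 to 60 N. Pads are 16 mm wide; open, the fingers measure 119 mm over their backs; the gripper's body (75 mm by 177 mm) begins 78 mm behind the grasp point.
Start: joints at [1.109, 0.3, 1.521, -0, 1.321, -0.067], TCP at [0.212, 0.508, 0.405] pointing down, gripper open.
Joint ranges: [-3.03, 3.03], [-0.79, 2.21], [0.23, 2.52], [-1.04, 4.18], [0, 3.07], [-2.55, 2.55]. Speed limits (rad/s): [2.22, 2.22, 2.57, 3.14, 3.14, 3.14].

INTERFACE

Orientations are given as [roll, pitch, yaw] about the fixed x, y, z axes, in that order (R = Rz(yaw) Ry(pitch) Rx(roll)).
In Python, from station import ctrl gives the robot as it stands. The module is installed in compiled form; this text tells all that it offers.
- The arm moves only by the tool servo_tool, never from a script. Its argument "motion" is a list of rows, each a list of 5 numbers: the closure, from 0 (fully open) to 1 (shut), then the shift along the world's x, y, z in cm, then the turn about the world's z in degrees. A call has 1 to 20 rows; each row is the pose to reach, as a shift and turn from the pose commanded when the call began; what a row does not reach only later rows make up. A row lasts 1/8 s, in which the tool goes at most 62.5 mm and 10.7 degrees, less where a joint would pass 70% of its speed; a pose out of reach is approached as far as the arm can. A call with a gripper value outside its range is refused whole. The fingers move at their own pace and stop on an object; "squeeze" is the grip in N (left out, the last holds). Time passes only in rows, so rows that repeat a pose let the fingers close. It gives the time, the measured TCP pose, the force, the opening and the grip force at its end, in the units of the state.
- ctrl.get_obs(): the state, without advancing time (a new reading comes with each control period).
- ctrl.camera(name): name is "scene" or "top" or "wrist"; returns a dict with "image" (480x640x3 uint8, red, green, blue), "fx", "fy", "cx", "cy" (pixels), "camera_from_world" (4x4, takes a point from world to camera coordinates); the wrist camera has in their place "hand_eye" (4x4, takes a point from camera to tool coordinates, whose origin is the TCP and whose axes are the flange's). Camera axes: x right, y up, looking along -z (the intrinsics and any distortion apply to the point x, -y, -z); pixel columns grow to the right and rows downward; lengths in m; the calibration is good to about 2 mm. A picture is of the moment at which its call begins: read the wrist's pose just before it. There is no depth.
- ctrl.hand_in(): hands the job in; it is judged then, once.
The state is a dict: "time_s": time; "qpos": joint angles; "joint_vel": joint speeds; "tau": joint torques, N m; "ee_pos": TCP position; "eef_rot": TCP orientation; "force": force on the tool from outside, world axes, zero at the start; "moment": the same for the moment, N m; "grip_width": finger opening in m; "grip_force": force on a finger pad.
Only numpy, scipy, OpenCV 4.12 (cv2) and the standard library are available. Lean on these libraries where they do the work, as an engineer would, in place of code of your own. Each camera call takes 0.05 s, during which the arm holds its last target. There are 200 camera calls.

TASK

Take the test-tile carrier by its bar handle and set it on the grey jig with its three ball feet fully home: nose foot in the cone, left rear foot in the groove, right rear foot on the flat pad. The seat plate has been shifted by hand, so feel for the seats with light pressure, press the carrier home with a short push of 10 to 15 N, and let go. Never force it against the jig with more than 30 N, keep it about level, and leave the jar, bowl and mug alone.

Things in the scene. Friction and masses are not known exactly. Their poses are not given: they have to be found in the camera images.
- handle (a point): Middle of the carrier's wooden bar handle (44 mm long in carrier x, 16 thick in y, 45 tall), z up; stands for the carrier. The ball feet's lowest points are 52.5 below it. The bar stands on a spade-shaped aluminium plate 8 thick, top 22.5 below this point: rear 60 x 120, nose 50 wide out to x = +76. Two 5 mm tiles are fixed on the plate before and behind the bar. 0.25 to 0.47 kg, balanced at the bar.
- nose_foot (a point): Centre of the steel ball foot (radius 9 mm) under the carrier's nose: at (+56, 0, -43.5) mm from the handle point in carrier axes. It belongs in the cone.
- left_foot (a point): Centre of the left rear ball foot (radius 9 mm): at (-28, +44, -43.5) mm from the handle point. It belongs in the groove.
- right_foot (a point): Centre of the right rear ball foot (radius 9 mm): at (-28, -44, -43.5) mm from the handle point. It belongs on the flat pad.
- pedestal: The jig: grey block 210 (x) x 190 (y) x 22 mm screwed to the bench; origin at the centre of its underside, z up. On it an aluminium seat plate, 172 x 158, carries three steel seats. The seat plate, not turned, has been pushed up to 8 mm either way along both x and y of the jig: this shift is not measured. It is far too stiff to move in the work.
- seat_mid (a point): Fixed point of the jig, (-8, 0, 50) mm from its origin, same axes. With the seat plate unshifted, the seated handle point is 52.5 straight above this point, carrier x along jig x; a shifted seat plate moves it sideways by its shift. With the feet still on the flat tops around cone and groove the handle point is 58.8 above it: seating drops the carrier 6.3.
- cone_mid (a point): Fixed point of the jig at (48, 0, 56.3) mm: where the mouth of the cone would be, unshifted. Round steel boss 44 wide, flat top, 45-degree conical hole with a mouth 20 wide. A seated ball's centre is 59 above the jig's underside.
- groove_mid (a point): Fixed point of the jig at (-36, 44, 56.3) mm: where the middle of the V groove would be, unshifted. Steel block 60 x 44, flat top, 45-degree V groove 20 wide, open at both ends, pointing at the cone.
- pad_mid (a point): Fixed point of the jig at (-36, -44, 50) mm: where the plain flat round pad, 44 wide, would be, unshifted. It is 6.3 lower than the tops of the other two seats.
- glaze_jar: Amber glass jar with a black cap, 66 wide, 75 tall, origin at its underside. Leave alone.
- bowl: Small blue ceramic bowl, 110 wide, 50 tall, origin at its underside. Leave alone.
- mug: White ceramic mug, 80 wide, 90 tall, origin at its underside. Leave alone.
Mind the look-alikes: they are no part of the job. What is shaped like the part that bears handle but orange is not meant.

How it is judged:
By the outcome, as a careful person would: the job done as asked, in the order asked, and still so for the second after the job is handed in, with the robot touching nothing.
It also fails if it takes over 72 s, if anything falls off the work surface, if the arm or the gripper's body presses on something with over 40 N, if the wrist force passes 120 N, or if a joint passes its speed limit or range.

## Working session

There is one attempt and no reset: what is moved stays moved. The work goes in short steps, Python scripts to look and compute and a tool call to move; the robot and the scene stay as the last step left them, time stands still between calls to the robot, and variables do not carry over. Pictures are saved under pics/ and viewed, at most 10 in all, crops included, and the job is handed in when it is done.

Besides the shell and the picture viewer there is one more tool, called after "Request:" by a JSON object that holds its "method" and its "body". servo_tool: Moves the arm, as the interface text tells. Its arguments: {"type":"object","properties":{"motion":{"type":"array","items":{"type":"array","items":{"type":"number"}}},"squeeze":{"type":"number"}},"required":["motion"]}

```bash
mkdir -p pics
cat > h.py <<'E'
import numpy as np, cv2
from station import ctrl
from scipy.spatial.transform import Rotation as R
def cam(n):
    o=ctrl.get_obs(); c=ctrl.camera(n)
    if n=="wrist":
        T=np.eye(4);T[:3,:3]=R.from_euler('xyz',o['eef_rot']).as_matrix();T[:3,3]=o['ee_pos']
        c['wfc']=T@np.array(c['hand_eye'])
    else: c['wfc']=np.linalg.inv(np.array(c['camera_from_world']))
    return c
def ray(c,u,v):
    d=np.array([(u-c['cx'])/c['fx'],-(v-c['cy'])/c['fy'],-1.])
    return c['wfc'][:3,3],c['wfc'][:3,:3]@d
def onz(c,u,v,z):
    p,d=ray(c,u,v); return p+d*(z-p[2])/d[2]
def proj(c,P):
    q=np.linalg.inv(c['wfc'])@np.append(P,1); return c['cx']+c['fx']*q[0]/-q[2], c['cy']-c['fy']*q[1]/-q[2]
def save(c,f): cv2.imwrite(f,cv2.cvtColor(c['image'],cv2.COLOR_RGB2BGR))
E
python3 - <<'E'
from h import *
print(ctrl.get_obs())
for n in("top","scene"):
    c=cam(n); save(c,f"pics/{n}0.png"); print({k:v for k,v in c.items() if k!='image'})
E
```

```text
{'time_s': 0.0, 'qpos': array([ 1.10941712e+00,  3.00450801e-01,  1.52156217e+00, -1.58811588e-05,
        1.32071681e+00, -6.66181913e-02]), 'joint_vel': array([ 9.06523947e-04,  8.36936146e-04, -9.32850752e-04,  4.93308834e-04,
       -1.19153197e-04,  7.20622850e-05]), 'tau': array([-7.10666809e-04, -5.31784666e+01, -3.52735770e+01,  7.07986252e-02,
        2.43898766e-02, -5.03134046e-06]), 'ee_pos': array([0.2115212 , 0.50766322, 0.40410534]), 'eef_rot': array([-3.14045702e+00, -6.03490833e-05,  2.74683554e+00]), 'force': array([-0.37668732, -0.31042656,  0.76686403]), 'moment': array([ 0.02989335,  0.0132422 , -0.0244363 ]), 'grip_force': 0.0, 'grip_width': 0.093871988030798}
{'fx': 473.18599344965, 'fy': 473.18599344965, 'cx': 327.70055043602224, 'cy': 236.0192603037294, 'camera_from_world': array([[ 0.02510964, -0.99959602,  0.01331541, -0.02149675],
       [ 0.99598882,  0.02615887,  0.08556855, -0.62867688],
       [-0.0858823 ,  0.01111341,  0.99624331, -1.3087913 ],
       [ 0.        ,  0.        ,  0.        ,  1.        ]]), 'wfc': array([[ 0.02510964,  0.99598882, -0.0858823 ,  0.51429292],
       [-0.99959602,  0.02615887,  0.01111341,  0.00950254],
       [ 0.01331541,  0.08556855,  0.99624331,  1.35795577],
       [ 0.        ,  0.        ,  0.        ,  1.        ]])}
{'fx': 433.0537515848037, 'fy': 433.0537515848037, 'cx': 333.23227912944844, 'cy': 236.89988558038067, 'camera_from_world': array([[ 0.33810758,  0.94109079, -0.00560203, -0.20269131],
       [-0.8069581 ,  0.29297013,  0.5128227 ,  0.4805282 ],
       [ 0.48425394, -0.16886864,  0.85847627, -1.49783737],
       [ 0.        ,  0.        ,  0.        ,  1.        ]]), 'wfc': array([[ 0.33810758, -0.8069581 ,  0.48425394,  1.18163125],
       [ 0.94109079,  0.29297013, -0.16886864, -0.20296725],
       [-0.00560203,  0.5128227 ,  0.85847627,  1.03829658],
       [ 0.        ,  0.        ,  0.        ,  1.        ]])}
```

View pics/top0.png

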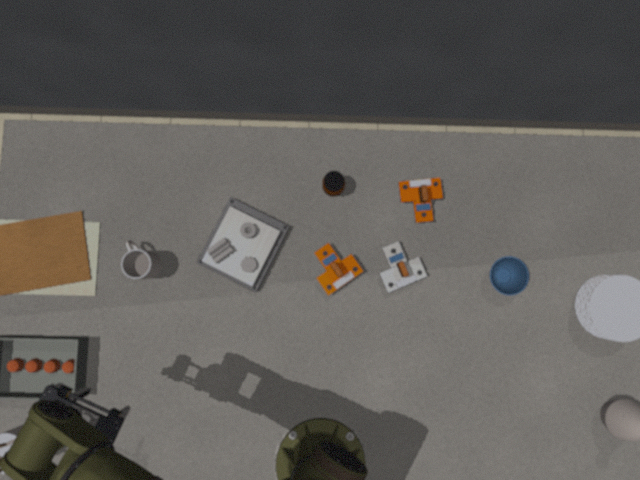

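View pics/scene0.png

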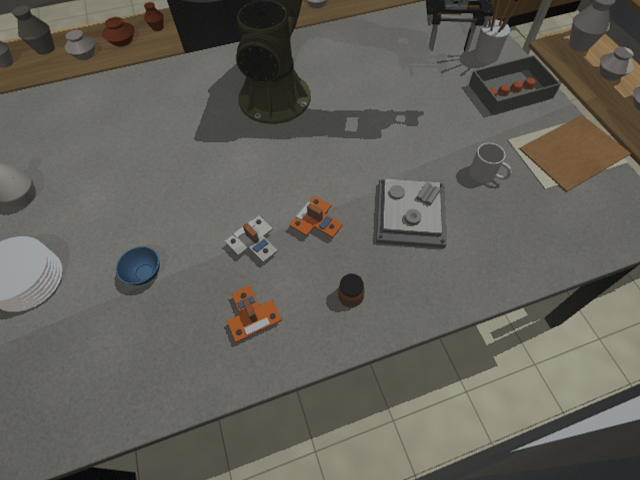

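The top view shows three spade-shaped carriers: white/aluminium at (403,268), and orange at (338,270) and (422,198). The aluminium one fits the description, because the orange ones are ruled out. The jig is at (246,245), the jar at (333,183), the bowl at (510,275) and the mug at (136,262). I'll confirm with an enlarged crop.

Run:
```python
import cv2,numpy as np
t=cv2.imread('pics/top0.png');s=cv2.imread('pics/scene0.png')
f=lambda i,u,v,h:cv2.resize(i[v-h:v+h,u-h:u+h],(380,290) if 0 else (290,290),interpolation=cv2.INTER_CUBIC)
m=np.vstack([np.hstack([f(t,403,268,29),f(t,246,245,58)]),np.hstack([f(s,250,240,36),f(s,411,211,50)])])
cv2.imwrite('pics/crop1.png',m)
```

```text
(no output)
```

View pics/crop1.png

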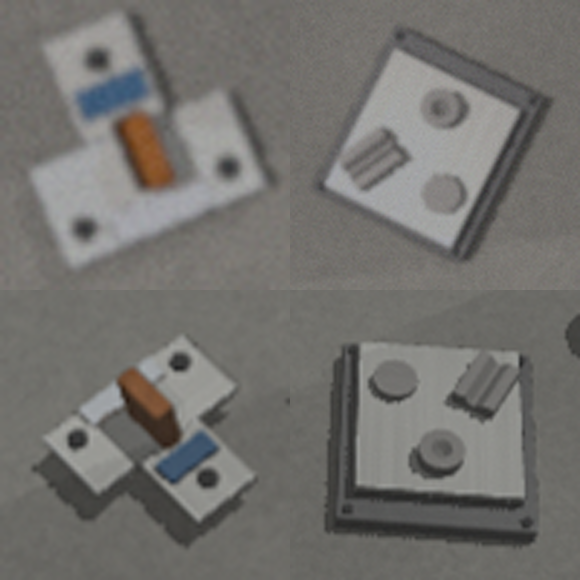

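The crop confirms the aluminium carrier: orange-brown wooden bar, blue tile on the nose. I'll estimate poses from the crop points.

Run:
```python
from h import *
c=cam('top')
k=lambda x,y:(374+x*.2,239+y*.2)
for n,p in dict(nose=(97,58),a=(84,228),b=(228,167)).items(): print(n,onz(c,*k(*p),.03))
print('bar top',onz(c,*k(144,150),.075))
j=lambda x,y:(188+(x-290)*.4,187+y*.4)
for n,p,z in(('cone',(441,106),.0563),('groove',(376,158),.0563),('pad',(444,192),.05),('corner',(403,30),.022),('cornerR',(545,97),.022),('cornerB',(460,258),.022),('cornerL',(321,187),.022)): print(n,onz(c,*j(*p),z))
N,a,b=[onz(c,*k(*p),.03) for p in((97,58),(84,228),(228,167))]
d=N-(a+b)/2;print(np.degrees(np.arctan2(d[1],d[0])),np.linalg.norm(d),np.linalg.norm(a-b))
print((a+b)/2+d/3)
```

```text
nose [ 0.59244709 -0.19122727  0.03      ]
a [ 0.49705259 -0.18520032  0.03      ]
b [ 0.53312246 -0.2656651   0.03      ]
bar top [ 0.54052397 -0.21060984  0.075     ]
cone [0.63907976 0.21412451 0.0563    ]
groove [0.57984029 0.28307906 0.0563    ]
pad [0.54461536 0.20806419 0.05      ]
corner [0.72809238 0.2660864  0.022     ]
cornerR [0.65573438 0.10222934 0.022     ]
cornerB [0.47193021 0.19153889 0.022     ]
cornerL [0.54735949 0.35048637 0.022     ]
23.85318318574541 0.08458435975700522 0.08817945151457916
[ 0.54087405 -0.2140309   0.03      ]
```

Request:
{"method": "servo_tool", "body": {"motion": [[0,34,-27,0,0],[0,34,-27,0,0],[0,34,-27,0,0],[0,34,-27,0,0],[0,34,-27,0,0],[0,34,-27,0,0],[0,34,-27,0,0],[0,34,-27,0,0],[0,34,-27,0,0],[0,34,-27,0,0]]}}

```text
time_s: 1.4
ee_pos: [0.5507, 0.2386, 0.4048]
eef_rot: [3.142, -0.0, 2.748]
force: [-0.6, 0.3, 0.8]
grip_width: 0.094
grip_force: 0.0
```

Run:
```python
from h import *
c=cam('wrist'); save(c,'pics/w1.png'); print({k:v for k,v in c.items() if k!='image'}); 
import pickle; pickle.dump(c,open('w1.pkl','wb'))
print(proj(c,[.588,.235,.05]))
```

```text
{'fx': 376.87541162412305, 'fy': 376.87541162412305, 'cx': 321.78859668769854, 'cy': 235.24648167236748, 'hand_eye': array([[-5.76690699e-04,  9.66201534e-01,  2.57787245e-01,
         7.67578129e-02],
       [ 9.99999830e-01,  5.34545360e-04,  2.33572669e-04,
         4.03755762e-04],
       [ 8.78792953e-05,  2.57787335e-01, -9.66201678e-01,
         1.95680380e-02],
       [ 0.00000000e+00,  0.00000000e+00,  0.00000000e+00,
         1.00000000e+00]]), 'wfc': array([[ 3.83827150e-01, -8.92213297e-01, -2.37975108e-01,
         4.80007200e-01],
       [ 9.23404959e-01,  3.70855145e-01,  9.89431283e-02,
         2.68405934e-01],
       [-2.40814971e-05, -2.57724454e-01,  9.66218456e-01,
         3.85216216e-01],
       [ 0.00000000e+00,  0.00000000e+00,  0.00000000e+00,
         1.00000000e+00]])}
(np.float64(333.1210525325146), np.float64(259.11292550740615))
```

View pics/w1.png

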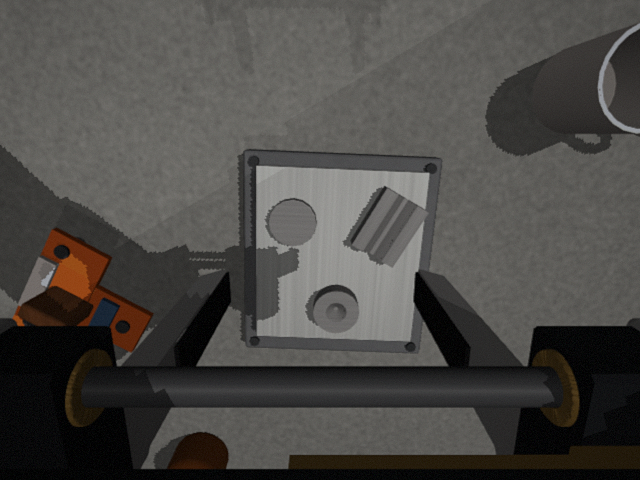

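The wrist view shows the jig whole: block corners about (245,150), (441,158), (418,352), (245,346); pad (291,222); groove block (387,226); cone (336,311). I'll enlarge it for precise pixels.

Run:
```python
import cv2
i=cv2.imread('pics/w1.png')[165:365,230:450]
i=cv2.resize(i,None,fx=3,fy=3,interpolation=cv2.INTER_CUBIC)
i=cv2.createCLAHE(3,(4,4)).apply(cv2.cvtColor(i,cv2.COLOR_BGR2GRAY))
cv2.imwrite('pics/crop2.png',i)
```

```text
(no output)
```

View pics/crop2.png

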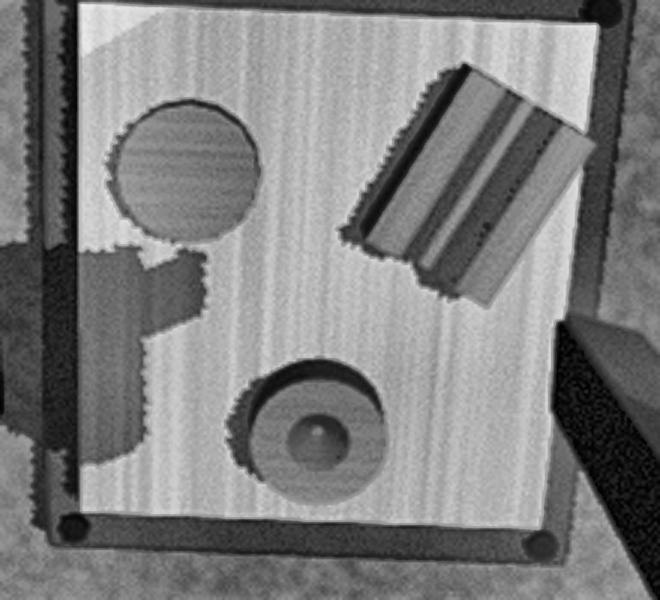

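The crop shows the pad centre at (188,172), the cone mouth at (319,442), and groove top corners at (470,66), (595,145), (488,307), (365,237). Bottom bolts are at (75,527) and (541,545).

Run:
```python
from h import *; import pickle
c=pickle.load(open('w1.pkl','rb'))
f=lambda x,y,z:onz(c,230+(x+.5)/3-.5,165+(y+.5)/3-.5,z)
G=np.array([f(*p,.0563) for p in((470,66),(595,145),(488,307),(365,237))])
print('groove sides',[np.linalg.norm(G[i]-G[(i+1)%4]) for i in range(4)])
g=G.mean(0);cn=f(319,442,.0563);pd=f(188,172,.05)
print(cn,g,pd,'boss w',np.linalg.norm(f(250,441,.0563)-f(388,441,.0563)),'pad w',np.linalg.norm(f(115,172,.05)-f(260,172,.05)))
for a,b in((cn,g),(cn,pd),(g,pd)): print(np.linalg.norm((a-b)[:2]),'exp 94.8/94.8/88')
# Rigid fit carrier->world (2D)
A=np.array([[56,0],[-28,44],[-28,-44]])/1e3;B=np.array([cn,g,pd])[:,:2]
def fit(A,B):
    a=A-A.mean(0);b=B-B.mean(0)
    th=np.arctan2((a[:,0]*b[:,1]-a[:,1]*b[:,0]).sum(),(a*b).sum())
    r=np.array([[np.cos(th),-np.sin(th)],[np.sin(th),np.cos(th)]]);t=B.mean(0)-r@A.mean(0)
    return np.degrees(th),t,B-(A@r.T+t)
print(fit(A,B))
# plate edges yaw: plate top z 
for p,q in(((80,514),(541,529)),((80,3),(598,25)),((79,20),(79,500)),((598,25),(545,520))):
    d=f(*q,.03)-f(*p,.03);print(np.degrees(np.arctan2(d[1],d[0])),np.linalg.norm(d))
d=(g-cn);print('groove dir',np.degrees(np.arctan2(d[1],d[0])))
for p,q in(((365,237),(470,66)),((488,307),(595,145))):
    d=f(*q,.0563)-f(*p,.0563);print(np.degrees(np.arctan2(d[1],d[0])))
```

```text
groove sides [np.float64(0.04471596298338671), np.float64(0.05866181493849225), np.float64(0.04442667622726213), np.float64(0.05963944608601734)]
[0.63628992 0.21813597 0.0563    ] [0.57829603 0.29328856 0.0563    ] [0.54071298 0.21407211 0.05      ] boss w 0.0439256093521699 pad w 0.04408061719964169
0.09492736275351708 exp 94.8/94.8/88
0.09566329553133882 exp 94.8/94.8/88
0.08767971396938484 exp 94.8/94.8/88
(np.float64(-25.082743245525116), array([0.58509964, 0.24183221]), array([[ 4.71270546e-04,  4.36451129e-05],
       [-9.68832367e-05, -2.64242455e-04],
       [-3.74387309e-04,  2.20597342e-04]]))
65.34977045168833 0.16186980665172473
65.02578445773389 0.16116492992443698
-25.146913356004752 0.16598865750729125
-24.5580345915816 0.17216877488417076
groove dir 127.65671356426364
127.76542232892679
127.5046769817449
```

Seats agree with the stated sizes to under 1 mm: seated handle about (0.585, 0.242), yaw −25.1°. Next I'll go over the carrier.

Request:
{"method": "servo_tool", "body": {"motion": [[0,-1,-45.2,0,46.4],[0,-1,-45.2,0,46.4],[0,-1,-45.2,0,46.4],[0,-1,-45.2,0,46.4],[0,-1,-45.2,0,46.4],[0,-1,-45.2,0,46.4],[0,-1,-45.2,0,46.4],[0,-1,-45.2,0,46.4],[0,-1,-45.2,0,46.4],[0,-1,-45.2,0,46.4],[0,-1,-45.2,0,46.4]]}}

```text
time_s: 2.82
ee_pos: [0.5418, -0.2129, 0.4049]
eef_rot: [-3.141, 0.0, -2.725]
force: [-0.4, 0.2, -0.6]
grip_width: 0.0937
grip_force: 0.0
```

Run:
```python
from h import *
c=cam('wrist')
import pickle; pickle.dump(c,open('w2.pkl','wb'))
u,v=map(int,proj(c,[.541,-.213,.04])); print(u,v)
i=cv2.cvtColor(c['image'],cv2.COLOR_RGB2BGR)
x0,y0=u-110,v-95; print(x0,y0)
cv2.imwrite('pics/crop3.png',cv2.resize(i[y0:y0+190,x0:x0+220],None,fx=3,fy=3,interpolation=cv2.INTER_CUBIC))
```

```text
320 217
210 122
```

View pics/crop3.png

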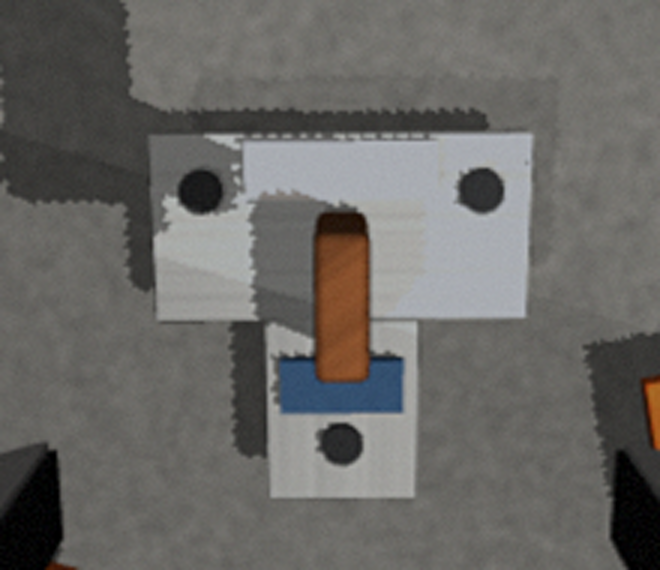

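The crop shows plate dots at (201,191), (481,190), (342,443) and the bar's top face centred at about (342,309).

Run:
```python
from h import *; import pickle
c=pickle.load(open('w2.pkl','rb'))
f=lambda x,y,z:onz(c,210+(x+.5)/3-.5,122+(y+.5)/3-.5,z)
N,a,b=f(342,443,.03),f(201,191,.03),f(481,190,.03)
d=N-(a+b)/2;print(np.linalg.norm(d),np.linalg.norm(a-b),np.degrees(np.arctan2(d[1],d[0])),(a+b)/2+d/3)
e=a-b;print(np.degrees(np.arctan2(e[1],e[0])))
print(f(343,309,.075),f(317,309,.075)-f(369,309,.075),f(343,237,.075),f(343,380,.075)); print(ctrl.get_obs()['ee_pos'])
```

```text
0.08413374923216807 0.08795176544611888 24.139248529207308 [ 0.53883873 -0.21069057  0.03      ]
-65.94937860732684
[ 0.5382912  -0.21065924  0.075     ] [ 0.00592665 -0.01341051  0.        ] [ 0.51954466 -0.21898109  0.075     ] [ 0.55740826 -0.20217291  0.075     ]
[ 0.54176242 -0.21307102  0.40487389]
```

Request:
{"method": "servo_tool", "body": {"motion": [[0,-0.3,0.25,-5,0.2],[0,-0.3,0.25,-10,0.2],[0,-0.3,0.25,-14,0.2],[0,-0.3,0.25,-16,0.2],[0,-0.3,0.25,-16.8,0.2],[0,-0.3,0.25,-16.8,0.2],[0.5,-0.3,0.25,-16.8,0.2],[0.7,-0.3,0.25,-16.8,0.2],[0.8,-0.3,0.25,-16.8,0.2],[0.9,-0.3,0.25,-16.8,0.2],[1,-0.3,0.25,-16.8,0.2],[1,-0.3,0.25,-16.8,0.2],[1,-0.3,0.25,-16.8,0.2],[1,-0.3,0.25,-16.8,0.2],[1,-0.3,0.25,-16.8,0.2],[1,-0.3,0.25,-16.8,0.2]], "squeeze": 35}}

```text
time_s: 4.88
ee_pos: [0.5386, -0.2118, 0.2367]
eef_rot: [-3.142, 0.0, -2.723]
force: [-0.7, -0.7, -0.8]
grip_width: 0.0158
grip_force: 35.0
```

Request:
{"method": "servo_tool", "body": {"motion": [[1,0,0,2,0],[1,0,0,6,0],[1,0,0,11,0],[1,0,0,14,0],[1,0,0,14,0],[1,0,0,14,0],[1,0,0,14,0]]}}

```text
time_s: 5.75
ee_pos: [0.5385, -0.2118, 0.3747]
eef_rot: [3.139, -0.002, -2.723]
force: [0.4, -0.8, -3.7]
grip_width: 0.0159
grip_force: 35.0
```

Request:
{"method": "servo_tool", "body": {"motion": [[1,0.4,3,0,-4],[1,0.9,8,0,-10],[1,1.4,13,0,-16],[1,1.9,18,0,-22],[1,2.4,23,0,-28],[1,2.9,28,0,-34],[1,3.4,33,0,-40],[1,3.9,38,0,-45],[1,4.3,42,0,-48],[1,4.6,44.5,0,-49.1],[1,4.65,45.4,0,-49.1],[1,4.65,45.4,0,-49.1],[1,4.65,45.4,0,-49.1],[1,4.65,45.4,0,-49.1],[1,4.65,45.4,0,-49.1]]}}

```text
time_s: 7.62
ee_pos: [0.5851, 0.2417, 0.3768]
eef_rot: [3.142, 0.0, 2.703]
force: [1.3, 1.1, -4.4]
grip_width: 0.0163
grip_force: 35.0
```

Run:
```python
from h import *; import pickle
o=ctrl.get_obs(); print(o['ee_pos'],np.degrees(o['eef_rot']),o['force'],o['moment'],o['grip_width'],o['time_s'])
c=cam('wrist'); pickle.dump(c,open('w3.pkl','wb'))
print(proj(c,[.585,.242,o['ee_pos'][2]-.2]))
save(c,'pics/w3.png')
```

```text
[0.58510205 0.24169216 0.37679132] [1.79994752e+02 8.72707650e-03 1.54849104e+02] [ 1.2609086   1.05284885 -4.37760752] [ 0.02428254  0.05084662 -0.01741202] 0.016300303350036783 7.625
(np.float64(321.70424069125585), np.float64(288.4984518185621))
```

View pics/w3.png

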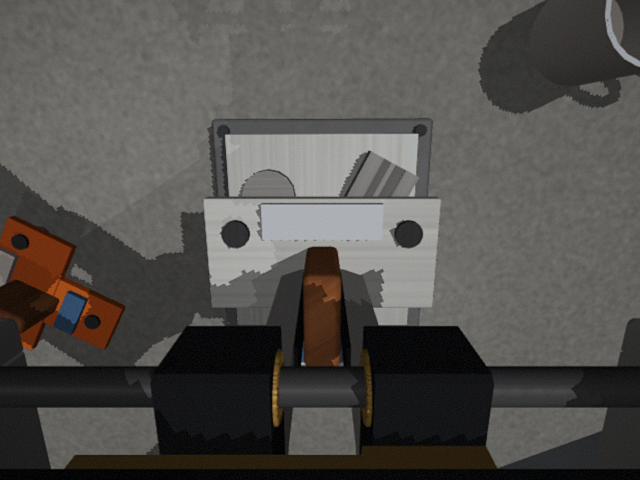

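The carrier hangs level with rear dots at (236,234) and (408,234), and the jig stands below it.

Run:
```python
from h import *; import pickle
c=pickle.load(open('w3.pkl','rb'))
g=cv2.cvtColor(c['image'],cv2.COLOR_RGB2GRAY)
P=[]
for u,v in((236,234),(408,234)):
    w=g[v-18:v+19,u-18:u+19]; m=(w<55).astype(np.uint8)
    n,l,s,ct=cv2.connectedComponentsWithStats(m); k=l[18,18]; q=ct[k]+[u-18,v-18]; print(q,s[k])
    P.append(onz(c,*q,.1701))
e=P[1]-P[0]; y=np.degrees(np.arctan2(e[1],e[0])); print(np.linalg.norm(e),'yaw',y-90)
m=(P[0]+P[1])/2; t=np.radians(y-90); print(m, m[:2]+.028*np.array([np.cos(t),np.sin(t)]))
```

```text
[235.18070175 233.56842105] [  4   5  28  27 570]
[407.9347079  233.50687285] [  4   5  29  26 582]
0.08866596224507735 yaw -25.162202727541356
[0.56007934 0.25363342 0.1701    ] [0.58542235 0.24172832]
```

Request:
{"method": "servo_tool", "body": {"motion": [[1,0,0,-3,0],[1,0,0,-6,0],[1,0,0,-7.5,0],[1,0,0,-7.8,0],[1,0,0,-7.8,0],[1,0,0,-7.8,0]]}}

```text
time_s: 8.43
ee_pos: [0.5852, 0.2422, 0.2998]
eef_rot: [3.14, 0.001, 2.703]
force: [0.2, -0.3, -4.4]
grip_width: 0.0158
grip_force: 35.0
```

Request:
{"method": "servo_tool", "body": {"motion": [[1,0,0,-0.1,0],[1,0,0,-0.2,0],[1,0,0,-0.3,0],[1,0,0,-0.4,0],[1,0,0,-0.5,0],[1,0,0,-0.5,0]]}}

```text
time_s: 9.18
ee_pos: [0.585, 0.2422, 0.2936]
eef_rot: [-3.142, -0.0, 2.703]
force: [-0.3, 0.4, -4.2]
grip_width: 0.0159
grip_force: 35.0
```

Request:
{"method": "servo_tool", "body": {"motion": [[1,0,0,-0.05,0],[1,0,0,-0.1,0],[1,0,0,-0.15,0],[1,0,0,-0.2,0],[1,0,0,-0.2,0]]}}

```text
time_s: 9.8
ee_pos: [0.585, 0.2422, 0.2916]
eef_rot: [-3.142, -0.0, 2.703]
force: [-0.2, 0.7, -4.9]
grip_width: 0.0159
grip_force: 35.0
```

Request:
{"method": "servo_tool", "body": {"motion": [[1,0,0,-0.05,0],[1,0,0,-0.1,0],[1,0,0,-0.15,0],[1,0,0,-0.15,0]]}}

```text
time_s: 10.3
ee_pos: [0.585, 0.2422, 0.2901]
eef_rot: [-3.142, -0.0, 2.703]
force: [-0.6, 0.1, -4.1]
grip_width: 0.0156
grip_force: 35.0
```

Request:
{"method": "servo_tool", "body": {"motion": [[1,0,0,-0.05,0],[1,0,0,-0.1,0],[1,0,0,-0.1,0]]}}

```text
time_s: 10.68
ee_pos: [0.585, 0.2422, 0.2891]
eef_rot: [-3.142, -0.0, 2.703]
force: [-0.1, 0.1, -4.3]
grip_width: 0.0157
grip_force: 35.0
```

Request:
{"method": "servo_tool", "body": {"motion": [[1,0,0,-0.05,0],[1,0,0,-0.1,0],[1,0,0,-0.1,0]]}}

```text
time_s: 11.05
ee_pos: [0.585, 0.2422, 0.2881]
eef_rot: [-3.142, -0.0, 2.703]
force: [0.7, 0.5, -4.8]
grip_width: 0.0155
grip_force: 35.0
```

Request:
{"method": "servo_tool", "body": {"motion": [[1,0,0,-0.05,0],[1,0,0,-0.05,0]]}}

```text
time_s: 11.3
ee_pos: [0.5851, 0.2422, 0.2876]
eef_rot: [-3.142, 0.0, 2.703]
force: [-0.2, -0.2, -3.6]
grip_width: 0.0157
grip_force: 35.0
```

Request:
{"method": "servo_tool", "body": {"motion": [[1,0,0,-0.05,0],[1,0,0,-0.05,0]]}}

```text
time_s: 11.55
ee_pos: [0.5851, 0.2421, 0.2873]
eef_rot: [3.141, 0.0, 2.703]
force: [1.2, -0.4, -3.7]
grip_width: 0.0157
grip_force: 35.0
```

Request:
{"method": "servo_tool", "body": {"motion": [[1,0,0,-0.05,0],[1,0,0,-0.05,0]]}}

```text
time_s: 11.8
ee_pos: [0.5851, 0.2421, 0.287]
eef_rot: [3.141, 0.001, 2.703]
force: [-0.9, -1.5, 0.2]
grip_width: 0.0157
grip_force: 35.0
```

Request:
{"method": "servo_tool", "body": {"motion": [[1,0,0,-0.03,0],[1,0,0,-0.03,0]]}}

```text
time_s: 12.05
ee_pos: [0.5851, 0.2421, 0.2869]
eef_rot: [3.141, 0.001, 2.703]
force: [-1.4, -3.3, 5.4]
grip_width: 0.0154
grip_force: 35.0
```

Request:
{"method": "servo_tool", "body": {"motion": [[1,-0.01,-0.03,0,0],[1,-0.01,-0.03,0,0]]}}

```text
time_s: 12.3
ee_pos: [0.585, 0.2419, 0.2868]
eef_rot: [3.141, 0.001, 2.703]
force: [-0.8, -1.2, 5.7]
grip_width: 0.0157
grip_force: 35.0
```

Request:
{"method": "servo_tool", "body": {"motion": [[1,0,0,-0.02,0],[1,0,0,-0.02,0]]}}

```text
time_s: 12.55
ee_pos: [0.585, 0.2419, 0.2868]
eef_rot: [3.141, 0.001, 2.703]
force: [-2.0, -2.8, 6.2]
grip_width: 0.0154
grip_force: 35.0
```

Request:
{"method": "servo_tool", "body": {"motion": [[1,-0.01,-0.03,-0.03,0],[1,-0.01,-0.03,-0.03,0]]}}

```text
time_s: 12.8
ee_pos: [0.585, 0.2417, 0.2867]
eef_rot: [3.14, 0.001, 2.703]
force: [-1.9, -0.6, 8.4]
grip_width: 0.0157
grip_force: 35.0
```

Run:
```python
from h import *
o=ctrl.get_obs(); print(o['ee_pos'],np.degrees(o['eef_rot']),o['force'],o['moment'])
```

```text
[0.58497191 0.2417278  0.28666865] [1.79926863e+02 6.35644011e-02 1.54888198e+02] [-1.86867046 -0.64381549  8.38782601] [-0.23611114 -0.02952249  0.05787568]
```

Request:
{"method": "servo_tool", "body": {"motion": [[1,-0.02,-0.01,-0.02,0],[1,-0.02,-0.01,-0.02,0],[1,-0.02,-0.01,-0.02,0]]}}

```text
time_s: 13.18
ee_pos: [0.5849, 0.2416, 0.2867]
eef_rot: [3.14, 0.001, 2.703]
force: [-0.9, -1.2, 8.7]
grip_width: 0.0158
grip_force: 35.0
```

Request:
{"method": "servo_tool", "body": {"motion": [[1,0,-0.01,-0.015,0],[1,0,-0.01,-0.015,0],[1,0,-0.01,-0.015,0]]}}

```text
time_s: 13.55
ee_pos: [0.5848, 0.2416, 0.2866]
eef_rot: [3.14, 0.002, 2.703]
force: [-0.7, -0.9, 9.0]
grip_width: 0.0156
grip_force: 35.0
```

Request:
{"method": "servo_tool", "body": {"motion": [[1,0,0,-0.015,0],[1,0,0,-0.015,0]]}}

```text
time_s: 13.8
ee_pos: [0.5848, 0.2416, 0.2866]
eef_rot: [3.14, 0.002, 2.703]
force: [-1.3, -0.3, 11.3]
grip_width: 0.0157
grip_force: 35.0
```

Request:
{"method": "servo_tool", "body": {"motion": [[1,0,0,0.05,0],[1,0,0,0.05,0],[0.8,0,0,0.05,0],[0.6,0,0,0.05,0],[0.3,0,0,0.05,0],[0,0,0,0.05,0],[0,0,0,0.05,0],[0,0,0,0.05,0],[0,0,0,0.05,0]]}}

```text
time_s: 14.92
ee_pos: [0.5846, 0.2414, 0.2858]
eef_rot: [-3.142, -0.0, 2.703]
force: [-0.3, 0.1, -0.2]
grip_width: 0.075
grip_force: 0.0
```

Request:
{"method": "servo_tool", "body": {"motion": [[0,0,0,0,0],[0,0,0,1,0],[0,0,0,4,0],[0,0,0,9,0],[0,0,0,12,0],[0,-3,0,12,0],[0,-3,0,12,0],[0,-3,0,12,0]]}}

```text
time_s: 15.92
ee_pos: [0.5549, 0.2414, 0.4063]
eef_rot: [3.141, 0.0, 2.703]
force: [0.2, 0.1, -0.3]
grip_width: 0.0939
grip_force: 0.0
```

Run:
```python
from h import *
c=cam('wrist'); save(c,'pics/w4.png')
T=np.array([.585,.2418]);t=np.radians(-25.1);r=np.array([[np.cos(t),-np.sin(t)],[np.sin(t),np.cos(t)]])
g=cv2.cvtColor(c['image'],cv2.COLOR_RGB2GRAY)
for p in((.056,0),(-.028,.044),(-.028,-.044)):
    w=np.append(T+r@p,.08); u,v=map(int,proj(c,w)); a=g[v-22:v+23,u-22:u+23]
    n,l,s,ct=cv2.connectedComponentsWithStats((a<55).astype(np.uint8)); k=1+np.argmin(np.linalg.norm(ct[1:]-22,axis=1)+1e3*(s[1:,4]<150))
    q=ct[k]+[u-22,v-22]; print(q,s[k,4],r.T@(onz(c,*q,.08)[:2]-T)*1e3)
```

```text
[336.17486339 320.06010929] 183 [5.68414588e+01 3.28974146e-02]
[389.89622642 228.46698113] 212 [-27.67572088  44.30394098]
[284.42654028 228.52132701] 211 [-27.70801425 -44.1067771 ]
```

View pics/w4.png

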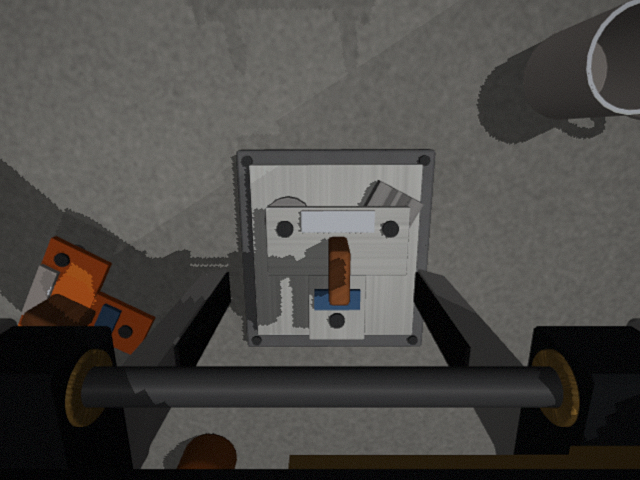

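The carrier sits on the jig with dots at (336,320), (390,228) and (284,229). They fit the seated pose within 1 mm, and the gripper is clear.

```bash
python3 -c "
from station import ctrl
print(ctrl.hand_in())"
```

```text
the job is handed in; nothing more can be done
None
```

I set the aluminium carrier on the jig with all three feet home, pressed it with about 11 N at the wrist (about 15–16 N on the jig including the carrier's own weight), let go, and handed the job in at about 16 s.

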